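# Sweep the cold slag off the reaction tray into the slag box

## Robot

A 6-joint arm with a two-finger parallel gripper is mounted at the origin on the work surface. World frame = base frame: x ahead of the robot, y to its left, z up, the work surface at z = 0. Lengths are in m, angles in degrees, forces in N, time in s.
With the tool pointing down it reaches from about 0.4 to 0.825 m from the base axis. Payload 7 kg.
Tool frame: the origin (TCP) lies midway between the tips of the shut fingers; the grasp point (between the pads) lies 19 mm behind it; z points along the fingers, y is the direction in which the jaws open and shut (so a half turn about z gives the same grasp; the last joint's range is limited). The gripper opens to 88 mm and grips with 3 to 60 N. Pads are 19 mm wide; open, the fingers measure 130 mm over their backs; the gripper's body (78 mm by 193 mm) begins 47 mm behind the grasp point.
Start: joints at [-48.581, 20.546, 0.682, 0, -70.136, -16.507], TCP at [0.284, -0.612, 0.227] pointing down, gripper open.
Joint ranges: [-176.03, 176.03], [-82.01, 121.73], [-58.28, 71.71], [-173.87, 95.51], [-174.79, -0.11], [-173.66, 173.66]. Speed limits (degrees/s): [136.94, 136.94, 172.46, 180, 180, 180].

## Interface

Orientations are given as [roll, pitch, yaw] about the fixed x, y, z axes, in that order (R = Rz(yaw) Ry(pitch) Rx(roll)).
In Python, from plant import get_state, capture, get_calibration, close_job, boxes_of, cut_out gives the robot as it stands.
- The arm moves only by the tool apply_moves, never from a script. Its argument "commands" is a list of rows, each an object with "grip": the closure, from 0 (fully open) to 1 (shut); "slide": the shift along the tool's x, y, z in m, a list of three; "roll": the turn about the tool's z in degrees. In form: [{"grip": grip, "slide": [x, y, z], "roll": roll}, ...]. A call has 1 to 5 rows; each row is the pose to reach, as a shift and turn from the pose commanded when the call began, along the tool's axes at that moment; what a row does not reach only later rows make up. A row lasts 1/8 s, in which the tool goes at most 62.5 mm and 10.7 degrees, less where a joint would pass 70% of its speed; a pose out of reach is approached as far as the arm can. A call with a gripper value outside its range is refused whole. The fingers move at their own pace and stop on an object; "grip_force" is the grip in N (left out, the last holds). Time passes only in rows, so rows that repeat a pose let the fingers close. It gives the time, the measured TCP pose, the force and the opening at its end, in the units of the state.
- get_state(): the state, without advancing time (a new reading comes with each control period).
- capture(name): name is "scene" or "top" or "wrist"; returns (picture, depth): 420x560x3 uint8, red, green, blue; 420x560 float32, m along the optical axis (not along the pixel's ray), 0 where there is no reading.
- get_calibration(name): a dict with "mtx" (3x3 intrinsics, pixels), "R" (3x3) and "t" (3): a world point X has camera coordinates R X + t. Camera axes: x right, y down, z forward; pixel columns grow to the right and rows downward; lengths in m; the calibration is good to about 2 mm. A picture is of the moment at which its call begins: read the wrist's pose just before it. get_calibration takes no time and is no camera call; for the wrist camera it gives the pose at the moment of the call.
- close_job(): hands the job in, once; it reports no verdict.
Trained networks look in the newest picture that a camera, given by its name, has taken for a name from the list of things; names that differ only in an ending like _2 or _b are one class to them, and where a whole thing is asked for, a point or a joint stands for the part that bears it (a point fixed in the world has none). Each returns a list of dicts, best first, with "score" (0 to 1); they miss things now and then, are a little off and sometimes report something else, mostly with a low value. They report only what shows in the picture. A call takes as long as a camera call. They do not tell look-alikes from the thing itself.
- boxes_of(name, camera): "position" ([x, y, z] in m, in the coordinates of the camera as it stood for that picture, good to about 4 mm: the middle of the surface that is visible of it).
- cut_out(name, camera): "mask" (420x560 bool, what is visible of it).
The state is a dict: "time_s": time; "joints": joint angles; "qd": joint speeds; "joint_torque": joint torques, N m; "tcp_pos": TCP position; "eef_rot": TCP orientation; "contact_force": force on the tool from outside, world axes, zero at the start; "moment": the same for the moment, N m; "gripper_width": finger opening in m.
Only numpy, scipy, OpenCV 4.12 (cv2) and the standard library are available. Lean on these libraries where they do the work, as an engineer would, in place of code of your own. Each camera call takes 0.05 s, during which the arm holds its last target.

## Task

With the tips of the gripper's fingers, sweep the three cold slag lumps along the steel tray and push them off its open end so that all three drop into the yellow slag box. Only push them: do not pick up, lift or carry a lump. Leave the two crucibles, the wash bottle and the tongs where they are, and finish clear of everything.

Things in the scene. Friction and masses are not known exactly. Their poses are not given: they have to be found in the camera images.
- tray: raised stainless steel tray, fixed, 260 mm (its x) by 420 mm (its y). Origin on the bench under its middle, z up. Flat deck, its upper face 70 mm above the bench, 8 mm thick. A rim 4 mm thick and 12 mm above the deck runs along three sides (+x, -x, +y); the -y end (y = -210 mm) is open, without a rim.
- tray_edge (a point): middle of the tray's open end, on the upper face of the deck (70 mm above the bench); axes as the tray's, so past the edge is -y
- slag_box: yellow open-topped slag box, fixed, standing on the bench against the tray's open end and reaching 8 mm under it. 160 mm (its x) by 120 mm (its y) outside, 60 mm high, walls and floor 5 mm. Origin on the bench under its middle; axes parallel to the tray's. It is narrower than the tray and stands at a varying place along the open end: what goes off the end beside it falls on the bench.
- slag_a: cold, hard, soot-black slag lump, about 36 x 30 mm and 20 mm high (24 mm with the bumps), flat underneath, about 60 g, slides on the tray when pushed. Origin at the middle of its underside.
- slag_a_mid (a point): middle of the soot-black lump, 10 mm above its underside
- slag_b: cold, hard, rust-brown slag lump, about 34 x 32 mm and 20 mm high (24 mm with the bumps), flat underneath, about 60 g, slides on the tray when pushed. Origin at the middle of its underside.
- slag_b_mid (a point): middle of the rust-brown lump, 10 mm above its underside
- slag_c: cold, hard, dark grey slag lump, about 36 x 32 mm and 20 mm high (24 mm with the bumps), flat underneath, about 60 g, slides on the tray when pushed. Origin at the middle of its underside.
- slag_c_mid (a point): middle of the dark grey lump, 10 mm above its underside
- crucible_far: loose empty terracotta crucible standing on the tray's deck, 60 mm across the mouth, 60 mm high, 160 g; origin at the middle of its underside. To be left alone. It stands along the tray's far (+x) rim.
- crucible_near: loose empty terracotta crucible standing on the tray's deck, 60 mm across the mouth, 60 mm high, 160 g; origin at the middle of its underside. To be left alone. It stands towards the closed (+y) end.
- wash_bottle: white plastic wash bottle with a red cap and a bent spout, standing on the bench right of the box, 70 mm across, 215 mm high, origin under its middle. To be left alone.
- tongs: dark steel crucible tongs lying on the bench left of the tray, about 240 mm long along their x, 85 mm wide, 11 mm high, origin at the rivet on the bench. To be left alone.
Not all that is in view belongs to the job. Leave any blue or orange look-alike of the slag_a alone.

How it is judged (in metres and radians):
At the end, for the whole second after the job is handed in: All three lumps lie at rest in the slag box: each one's middle is inside the box's outline and lower than 58 mm above the bench (below the box's rim). Both crucibles, the bottle and the tongs are within 15 mm of where they began; the crucibles and the bottle are upright within 0.15 rad (x of slag_a_mid in the frame of slag_box between -0.078 and 0.078 m and y of slag_a_mid in the frame of slag_box between -0.058 and 0.058 m and z of each of slag_a_mid, slag_b_mid, slag_c_mid in the frame of slag_box below 0.058 m and linear speed of each of slag_a, slag_b, slag_c below 0.02 m/s and x of slag_b_mid in the frame of slag_box between -0.078 and 0.078 m and y of slag_b_mid in the frame of slag_box between -0.058 and 0.058 m and x of slag_c_mid in the frame of slag_box between -0.078 and 0.078 m and y of slag_c_mid in the frame of slag_box between -0.058 and 0.058 m and distance of each of crucible_far, crucible_near, wash_bottle, tongs from where it was at the start of the episode below 0.015 m and angle between each of crucible_far, crucible_near, wash_bottle's own z axis and vertical below 0.15 rad); the robot touches nothing.
It fails at once if a slag lump is lifted off the tray (its centre more than 20 mm above where it lies) (height (world z) of any of slag_a_mid, slag_b_mid, slag_c_mid above 0.1 m).
It fails at once if a slag lump is carried out over the box (more than 40 mm past the tray's edge and not yet fallen) ((y of slag_a_mid in the frame of tray_edge below -0.04 m and height (world z) of slag_a_mid above 0.075 m) or (y of slag_b_mid in the frame of tray_edge below -0.04 m and height (world z) of slag_b_mid above 0.075 m) or (y of slag_c_mid in the frame of tray_edge below -0.04 m and height (world z) of slag_c_mid above 0.075 m)).
It fails at once if a crucible, the wash bottle or the tongs is shifted by more than 15 mm or tipped (distance of any of crucible_far, crucible_near, wash_bottle, tongs from where it was at the start of the episode above 0.015 m or angle between any of crucible_far, crucible_near, wash_bottle, tongs's own z axis and vertical above 0.3 rad).
It also fails if it takes over 58 s, if anything falls off the work surface, if the arm or the gripper's body presses on something with over 40 N, if the wrist force passes 120 N, or if a joint passes its speed limit or range.

## Working session

There is one attempt and no reset: what is moved stays moved. The work goes in short steps, Python scripts to look and compute and a tool call to move; the robot and the scene stay as the last step left them, time stands still between calls to the robot, and variables do not carry over. Pictures are saved under pics/ and viewed, and the job is handed in when it is done.

Besides the shell and the picture viewer there is one more tool, called after ">>>" as name(argument=value, ...) on one line, values as JSON. apply_moves: Moves the arm, as the interface text tells. Its arguments: {"type":"object","properties":{"commands":{"type":"array"},"grip_force":{"type":"number"}},"required":["commands"]}

```bash
mkdir -p pics; ls; python3 - <<'E'
from plant import *
import cv2,numpy as np
print(get_state())
for n in ("scene","top","wrist"):
    p,d=capture(n); cv2.imwrite(f"pics/{n}0.png",p[:,:,::-1]); np.save(f"{n}0.npy",d)
    c=get_calibration(n); print(n,{k:np.round(v,4).tolist() for k,v in c.items()})
E
```

```text
pics
{'time_s': 0.0, 'joints': array([-4.85808587e+01,  2.05920177e+01,  6.34381565e-01, -1.80931323e-02,
       -7.01356240e+01, -1.65077981e+01]), 'qd': array([ 0.04703492, -0.05986971, -0.08763277,  0.07436204,  0.01217967,
        0.04269954]), 'joint_torque': array([ 2.81075936e-04, -5.82715631e+01,  2.93050700e+01,  6.99755743e+00,
        6.74096664e-03, -1.71473589e-04]), 'tcp_pos': array([ 0.2840957 , -0.61177638,  0.2256271 ]), 'eef_rot': array([ 1.79905751e+02, -1.01941718e-02, -1.55094810e+02]), 'contact_force': array([ 0.42626538,  0.08531694, -0.33609374]), 'moment': array([ 0.01556681, -0.00823311, -0.02837042]), 'gripper_width': 0.08755259470613205}
scene {'mtx': [[534.276, 0.0, 282.5127], [0.0, 534.276, 211.1254], [0.0, 0.0, 1.0]], 'R': [[-0.8339, 0.5516, -0.0164], [0.4508, 0.6637, -0.597], [-0.3184, -0.5052, -0.8021]], 't': [0.4314, -0.1927, 1.6287]}
top {'mtx': [[405.0503, 0.0, 279.1082], [0.0, 405.0503, 209.499], [0.0, 0.0, 1.0]], 'R': [[-0.0026, -0.9997, -0.0251], [-0.9966, 0.0047, -0.0828], [0.0829, 0.0247, -0.9963]], 't': [0.0272, 0.5229, 1.0293]}
wrist {'mtx': [[333.997, 0.0, 283.4122], [0.0, 333.997, 211.5357], [0.0, 0.0, 1.0]], 'R': [[-0.4208, 0.9071, 0.0021], [0.8634, 0.3998, 0.3076], [0.2782, 0.1313, -0.9515]], 't': [0.6732, -0.0396, 0.3918]}
```

View pics/scene0.png

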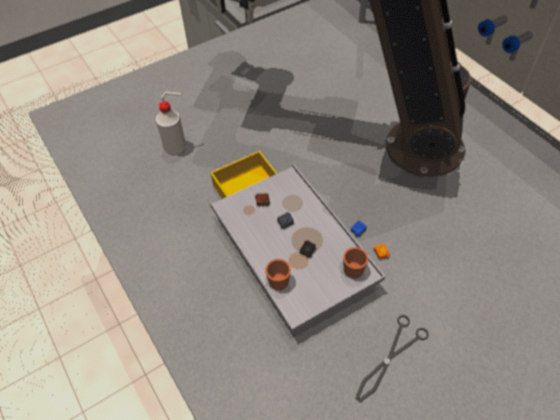

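View pics/top0.png

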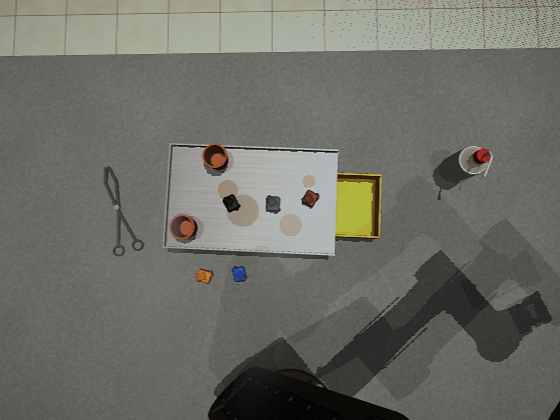

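View pics/wrist0.png

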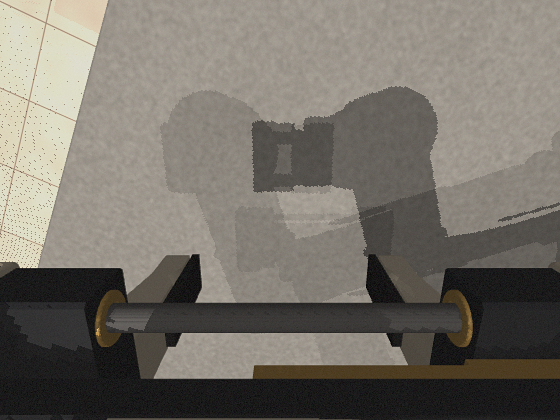

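The top view shows the tray at about (165–338, 145–255) with its open end on the right. The box is at (336–382, 174–239). The lumps are black at (231,203), grey at (273,204) and rust-brown at (310,199). The crucibles are at (215,157) and (184,227), and the blue and orange look-alikes lie on the bench at (239,273) and (204,276). Next I'll measure these.

```bash
cat > h.py <<'E'
from plant import *
import numpy as np,cv2
def w_of(cal,p): return cal["R"].T@(np.asarray(p)-cal["t"])
def cloud(cal,d):
    v,u=np.mgrid[0:420,0:560]; K=cal["mtx"]
    P=np.stack([(u-K[0,2])/K[0,0]*d,(v-K[1,2])/K[1,1]*d,d],-1)
    return (P-cal["t"])@cal["R"]
E
python3 - <<'E'
from h import *
for cam in ("top","scene"):
    p,d=capture(cam); c=get_calibration(cam); W=cloud(c,d)
    np.save(f"W_{cam}.npy",W)
    for n in ("slag_a","slag_box","crucible_far","wash_bottle","tongs","tray"):
        for r in boxes_of(n,cam): print(cam,n,round(r["score"],2),np.round(w_of(c,r["position"]),3))
        if n!="slag_a":
            pass
    for n in ("slag_a","crucible_far","slag_box"):
        for r in cut_out(n,cam):
            m=r["mask"]&(d>0); q=W[m]
            print("  mask",cam,n,round(r["score"],2),"px",np.round(np.argwhere(r["mask"]).mean(0)[::-1],0),"mid",np.round((q.min(0)+q.max(0))/2,3),"min",np.round(q.min(0),3),"max",np.round(q.max(0),3))
    hsv=cv2.cvtColor(p,cv2.COLOR_RGB2HSV)
    y=cv2.inRange(hsv,(20,150,80),(35,255,255))>0
    q=W[y&(d>0)]; t=q[q[:,2]>0.05]
    print(cam,"yellow rim rect",cv2.minAreaRect(t[:,:2].astype(np.float32)) if len(t)>5 else None, t.mean(0),len(t))
    # tray deck
    k=(abs(W[...,2]-0.07)<0.006)&(d>0)&(W[...,0]>0.3)&(W[...,0]<0.9)&(abs(W[...,1])<0.5)
    n_,l,s,ce=cv2.connectedComponentsWithStats(k.astype(np.uint8)); i=1+np.argmax(s[1:,4]); q=W[l==i]
    print(cam,"deck rect",cv2.minAreaRect(q[:,:2].astype(np.float32)),np.median(q[:,2]))
E
```

```text
top slag_a 0.66 [0.35  0.217 0.021]
top slag_a 0.65 [0.534 0.034 0.093]
top slag_a 0.48 [0.645 0.178 0.114]
top slag_a 0.47 [ 0.546 -0.054  0.098]
top slag_a 0.45 [0.534 0.136 0.092]
top slag_box 0.97 [ 0.535 -0.177  0.008]
top crucible_far 0.69 [0.644 0.177 0.112]
top wash_bottle 0.89 [ 0.619 -0.414  0.129]
top tongs 0.88 [0.511 0.453 0.012]
top tray 0.7 [0.529 0.038 0.095]
top tray 0.57 [0.55  0.086 0.072]
  mask top slag_a 0.76 px [239. 273.] mid [0.357 0.13  0.014] min [ 0.337  0.111 -0.001] max [0.377 0.15  0.03 ]
  mask top slag_a 0.75 px [204. 276.] mid [0.353 0.22  0.016] min [0.335 0.198 0.002] max [0.37  0.241 0.03 ]
  mask top slag_a 0.65 px [231. 202.] mid [0.536 0.141 0.084] min [0.517 0.122 0.069] max [0.556 0.161 0.1  ]
  mask top slag_a 0.47 px [273. 203.] mid [0.532 0.04  0.086] min [0.511 0.024 0.073] max [0.553 0.056 0.1  ]
  mask top slag_a 0.46 px [310. 198.] mid [ 0.545 -0.052  0.089] min [ 0.525 -0.071  0.078] max [ 0.564 -0.032  0.099]
  mask top crucible_far 0.83 px [216. 157.] mid [0.643 0.179 0.104] min [0.614 0.145 0.071] max [0.672 0.212 0.138]
  mask top
[... 1680 characters left out ...]
02] max [0.379 0.148 0.029]
  mask scene crucible_far 0.71 px [278. 274.] mid [0.644 0.175 0.102] min [0.615 0.144 0.068] max [0.673 0.205 0.136]
  mask scene crucible_far 0.7 px [295. 246.] mid [0.526 0.064 0.065] min [ 0.365 -0.18  -0.004] max [0.687 0.309 0.135]
  mask scene slag_box 0.93 px [241. 175.] mid [ 0.518 -0.197  0.034] min [ 0.422 -0.274 -0.003] max [ 0.613 -0.119  0.07 ]
scene yellow rim rect ((0.5308510065078735, -0.18160560727119446), (0.10082947462797165, 0.1614074558019638), 87.40467071533203) [ 0.52962981 -0.20003783  0.05882626] 272
scene deck rect ((0.5440611243247986, 0.08743816614151001), (0.4162501096725464, 0.2525104582309723), 87.34046936035156) 0.07119430748184599
```

```bash
cat >> h.py <<'E'
def plan(target,yaw=None):
    s=get_state(); p=s["tcp_pos"]; y0=np.radians(s["eef_rot"][2])
    X=np.array([np.cos(y0),np.sin(y0),0]);Y=np.array([np.sin(y0),-np.cos(y0),0]);Z=np.array([0,0,-1.])
    d=np.asarray(target)-p
    r=None if yaw is None else -(yaw-s["eef_rot"][2])
    print("t",s["time_s"],"tcp",np.round(p,4),"rot",np.round(s["eef_rot"],2),"w",round(s["gripper_width"],4),"slide",np.round([d@X,d@Y,d@Z],4),"roll",r)
E
python3 - <<'E'
from h import *
for cam,bx in (("top",(165,205,208,248)),("scene",(335,375,240,282))):
    W=np.load(f"W_{cam}.npy"); q=W[bx[2]:bx[3],bx[0]:bx[1]].reshape(-1,3); q=q[(q[:,2]>0.115)&(q[:,2]<0.14)]
    print(cam,cv2.minEnclosingCircle(q[:,:2].astype(np.float32)),q[:,2].max())
T=np.array([0.0454,-0.9990]) 
# tray coords
o=np.array([0.5455,0.0895]); yh=np.array([np.sin(np.radians(2.7)),np.cos(np.radians(2.7))]); xh=np.array([yh[1],-yh[0]])
for n,p in dict(a=(.536,.141),c=(.531,.039),b=(.545,-.053),box=(.531,-.174),cf=(.643,.177)).items():
    d=np.array(p)-o; print(n,np.round([d@xh,d@yh],4))
plan([0.536,-0.005,0.2],-92.7)
E
```

```text
top ((0.4752241373062134, 0.2493310570716858), 0.029623789712786674) 0.13687685457111376
scene ((0.47607317566871643, 0.24807316064834595), 0.03152778744697571) 0.135987733062285
a [-0.0119  0.051 ]
c [-0.0121 -0.0511]
b [ 0.0062 -0.1424]
box [-0.0021 -0.2639]
cf [0.0933 0.092 ]
t 1.15 tcp [ 0.2843 -0.6122  0.2266] rot [-180.      0.   -155.09] w 0.0877 slide [-0.4841  0.4447  0.0266] roll -62.385841053768885
```

>>> apply_moves(commands=[{"grip":0.84,"slide":[-0.04,0.037,0],"roll":-8},{"grip":0.84,"slide":[-0.08,0.074,0],"roll":-18},{"grip":0.84,"slide":[-0.12,0.111,0],"roll":-28},{"grip":0.84,"slide":[-0.16,0.148,0],"roll":-38},{"grip":0.84,"slide":[-0.2,0.185,0],"roll":-48}])

```text
time_s: 1.78
tcp_pos: [0.3883, -0.3586, 0.2268]
eef_rot: [-180.0, -0.0, -106.8]
contact_force: [0.6, 0.1, -0.1]
gripper_width: 0.0434
```

```bash
python3 -c "
from h import *
plan([0.536,-0.005,0.2],-92.7)"
```

```text
t 1.775 tcp [ 0.3883 -0.3586  0.2268] rot [-1.7996e+02 -1.0000e-02 -1.0676e+02] w 0.0434 slide [-0.3812 -0.0395  0.0268] roll -14.06244417341182
```

>>> apply_moves(commands=[{"grip":0.84,"slide":[-0.06,-0.006,0],"roll":-5},{"grip":0.84,"slide":[-0.12,-0.012,0],"roll":-10},{"grip":0.84,"slide":[-0.18,-0.018,0],"roll":-14.1},{"grip":0.84,"slide":[-0.24,-0.025,0],"roll":-14.1},{"grip":0.84,"slide":[-0.3,-0.031,0],"roll":-14.1}])

```text
time_s: 2.4
tcp_pos: [0.5061, -0.0805, 0.2271]
eef_rot: [-179.9, 0.0, -93.0]
contact_force: [1.4, -1.1, -0.4]
gripper_width: 0.0139
```

```bash
python3 - <<'E'
from h import *
p,d=capture("wrist"); c=get_calibration("wrist"); cv2.imwrite("pics/w1.png",p[:,:,::-1])
W=cloud(c,d)
for r in cut_out("slag_a","wrist"):
    q=W[r["mask"]&(d>0)]; print(round(r["score"],2),np.round((q.min(0)+q.max(0))/2,3),np.round(q.min(0),3),np.round(q.max(0),3))
for n in ("tray","slag_box"):
    for r in cut_out(n,"wrist"):
        q=W[r["mask"]&(d>0)]; print(n,round(r["score"],2),np.round(q.min(0),3),np.round(q.max(0),3))
h=cv2.cvtColor(p,cv2.COLOR_RGB2HSV); y=cv2.inRange(h,(20,150,60),(35,255,255))>0
q=W[y&(d>0)]; q=q[(q[:,2]>0.05)]; print(len(q),cv2.minAreaRect(q[:,:2].astype(np.float32)) if len(q) else 0)
plan([0.538,-0.004,0.2],-92.7)
E
```

```text
0.55 [ 0.549 -0.044  0.082] [ 0.528 -0.069  0.069] [ 0.57  -0.02   0.095]
0.52 [0.522 0.031 0.081] [0.514 0.025 0.072] [0.529 0.036 0.091]
0.29 [0.543 0.007 0.144] [ 0.41  -0.118  0.061] [0.675 0.131 0.226]
tray 0.69 [ 0.385 -0.118 -0.002] [0.721 0.132 0.319]
tray 0.67 [0.514 0.025 0.072] [0.529 0.037 0.091]
slag_box 0.84 [ 0.442 -0.24  -0.003] [ 0.634 -0.104  0.065]
2218 ((0.535614013671875, -0.15876740217208862), (0.12258560955524445, 0.15905557572841644), 87.13716888427734)
t 2.6 tcp [ 0.5058 -0.0813  0.2265] rot [179.99  -0.   -92.84] w 0.0142 slide [-0.0788 -0.0283  0.0265] roll -0.1351939060955516
```

View pics/w1.png

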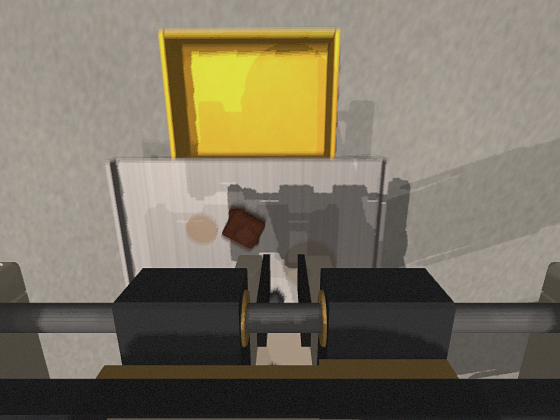

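The wrist view agrees. The brown lump is at (244,228), the box is straight ahead at (165–340, 30–157), and the grey lump sits behind the fingers. I'll descend between brown and grey.

```bash
python3 -c "
from h import *
plan([0.547,0.001,0.079],-92.7)"
```

```text
t 2.6 tcp [ 0.5058 -0.0813  0.2265] rot [179.99  -0.   -92.84] w 0.0142 slide [-0.0843 -0.0371  0.1475] roll -0.1351939060955516
```

>>> apply_moves(commands=[{"grip":0.84,"slide":[-0.042,-0.018,0.02],"roll":0},{"grip":0.84,"slide":[-0.084,-0.037,0.04],"roll":0},{"grip":0.84,"slide":[-0.084,-0.037,0.08],"roll":0},{"grip":0.84,"slide":[-0.084,-0.037,0.11],"roll":0},{"grip":0.84,"slide":[-0.084,-0.037,0.11],"roll":0}])

```text
time_s: 3.22
tcp_pos: [0.545, -0.0022, 0.1146]
eef_rot: [179.7, -0.1, -93.1]
contact_force: [0.5, 1.1, 1.2]
gripper_width: 0.0142
```

```bash
python3 - <<'E'
from h import *
for n in("scene","wrist"):
    p,d=capture(n); cv2.imwrite(f"pics/{n}2.png",p[:,:,::-1])
    if n=="scene": cv2.imwrite("pics/scene2z.png",cv2.resize(p[130:300,190:400,::-1],None,fx=3.5,fy=3.5,interpolation=cv2.INTER_CUBIC))
plan([0.547,0.001,0.079],-92.7)
E
```

```text
t 3.325 tcp [ 0.5473 -0.0015  0.1175] rot [-1.7996e+02 -1.0000e-02 -9.3040e+01] w 0.014 slide [-0.0025  0.0004  0.0385] roll -0.3417551565122636
```

View pics/scene2z.png

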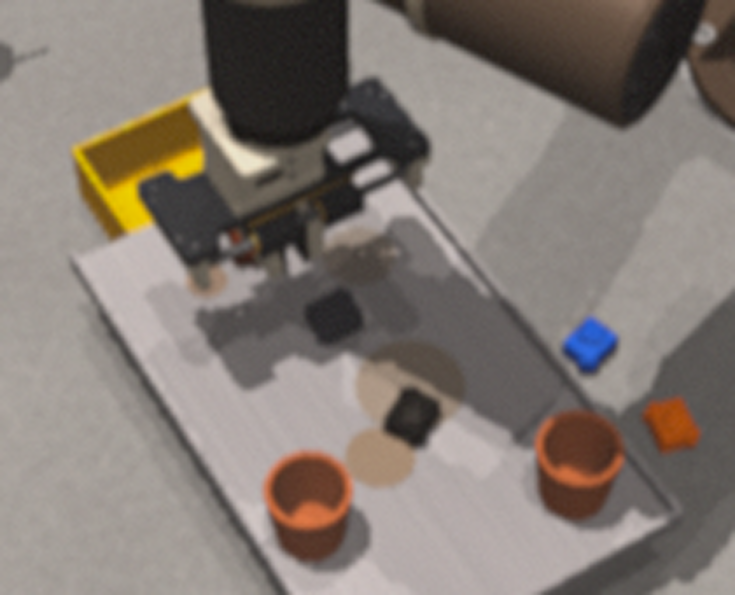

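View pics/wrist2.png

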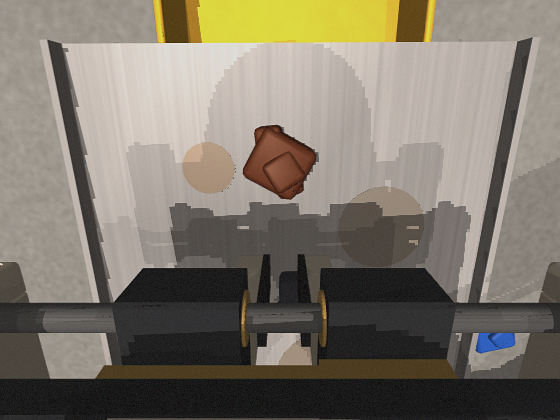

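```bash
python3 - <<'E'
from h import *
s=get_state();tcp=s["tcp_pos"];yaw=np.radians(s["eef_rot"][2])
Y=np.array([np.sin(yaw),-np.cos(yaw)]);X=np.array([np.cos(yaw),np.sin(yaw)])
for n in("scene","top"):
    p,d=capture(n);W=cloud(get_calibration(n),d).reshape(-1,3)[d.ravel()>0]
    r=W[:,:2]-tcp[:2];a=r@X;b=r@Y;h=W[:,2]-tcp[2]
    k=(abs(a)<0.13)&(abs(b)<0.14)&(h>0.0)
    for lo in np.arange(-.14,.14,.02):
        m=k&(b>=lo)&(b<lo+.02)
        if m.sum()>3: print(n,"b",round(lo,2),"hmin",np.round(np.percentile(h[m],[0,2,10]),3),"a",np.round([a[m].min(),a[m].max()],3),m.sum())
E
```

```text
scene b -0.1 hmin [0.065 0.069 0.088] a [-0.042  0.041] 273
scene b -0.08 hmin [0.076 0.08  0.1  ] a [-0.042  0.04 ] 229
scene b -0.06 hmin [0.065 0.084 0.113] a [-0.04   0.038] 1397
scene b -0.04 hmin [0.005 0.08  0.124] a [-0.073  0.041] 1887
scene b -0.02 hmin [0.004 0.078 0.139] a [-0.118  0.048] 1771
scene b 0.0 hmin [0.002 0.024 0.096] a [-0.13   0.047] 1610
scene b 0.02 hmin [0.006 0.077 0.094] a [-0.13   0.039] 947
scene b 0.04 hmin [0.07  0.081 0.091] a [-0.13   0.028] 391
scene b 0.06 hmin [0.073 0.08  0.085] a [-0.13   0.037] 322
scene b 0.08 hmin [0.064 0.069 0.085] a [-0.13   0.041] 248
scene b 0.1 hmin [0.448 0.451 0.457] a [-0.13  -0.115] 65
scene b 0.12 hmin [0.452 0.456 0.467] a [-0.13 -0.09] 167
top b -0.06 hmin [0.439 0.439 0.44 ] a [-0.025  0.023] 115
top b -0.04 hmin [0.396 0.44  0.441] a [-0.059  0.041] 811
top b -0.02 hmin [0.393 0.402 0.413] a [-0.108  0.047] 1332
top b 0.0 hmin [0.334 0.404 0.415] a [-0.13   0.049] 1822
top b 0.02 hmin [0.089 0.093 0.418] a [-0.13   0.045] 2159
top b 0.04 hmin [0.064 0.086 0.258] a [-0.13   0.037] 2177
top b 0.06 hmin [0.083 0.109 0.111] a [-0.13   0.036] 1377
top b 0.08 hmin [0.102 0.109 0.111] a [-0.13   0.037] 954
top b 0.1 hmin [0.378 0.389 0.413] a [-0.13  -0.103] 455
top b 0.12 hmin [0.411 0.422 0.449] a [-0.13  -0.091] 625
```

>>> apply_moves(commands=[{"grip":0.84,"slide":[-0.0025,0,0.02],"roll":-0.3},{"grip":0.84,"slide":[-0.0025,0,0.038],"roll":-0.3},{"grip":0.84,"slide":[-0.0025,0,0.038],"roll":-0.3},{"grip":0.84,"slide":[0.012,0,0.038],"roll":-0.3},{"grip":0.84,"slide":[0.027,0,0.038],"roll":-0.3}])

```text
time_s: 4.05
tcp_pos: [0.546, -0.0283, 0.0797]
eef_rot: [-179.9, 0.0, -92.7]
contact_force: [-0.6, 0.7, 0.1]
gripper_width: 0.0139
```

```bash
python3 - <<'E'
from h import *
p,d=capture("wrist"); cv2.imwrite(f"pics/w3.png",p[:,:,::-1])
plan([0.541,-0.118,0.079],-92.7)
E
```

```text
t 4.1 tcp [ 0.5455 -0.0297  0.0795] rot [-1.7995e+02  1.0000e-02 -9.2720e+01] w 0.0142 slide [0.0884 0.0003 0.0005] roll -0.020290503069716692
```

View pics/w3.png

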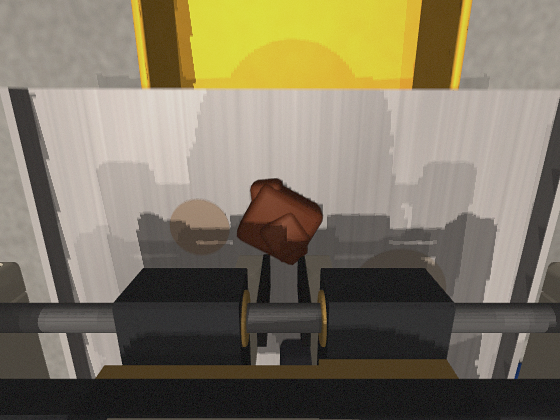

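The brown lump is at (280,222), directly in front of the fingertips at (285,265). The box mouth spans columns 140–465 ahead of it, so I'll push.

>>> apply_moves(commands=[{"grip":0.84,"slide":[0.015,0,0],"roll":0},{"grip":0.84,"slide":[0.03,0,0],"roll":0},{"grip":0.84,"slide":[0.045,0,0],"roll":0},{"grip":0.84,"slide":[0.058,0,0],"roll":0},{"grip":0.84,"slide":[0.058,0,0],"roll":0}])

```text
time_s: 4.72
tcp_pos: [0.5424, -0.0866, 0.0784]
eef_rot: [180.0, -0.0, -92.8]
contact_force: [-0.3, 0.4, 0.4]
gripper_width: 0.0139
```

```bash
python3 - <<'E'
from h import *
p,d=capture("wrist"); cv2.imwrite(f"pics/w4.png",p[:,:,::-1])
plan([0.541,-0.118,0.079],-92.7)
E
```

```text
t 4.775 tcp [ 0.5425 -0.0861  0.0783] rot [ 1.7997e+02 -1.0000e-02 -9.2750e+01] w 0.014 slide [ 0.032  -0.0001 -0.0007] roll -0.05244377631626662
```

View pics/w4.png

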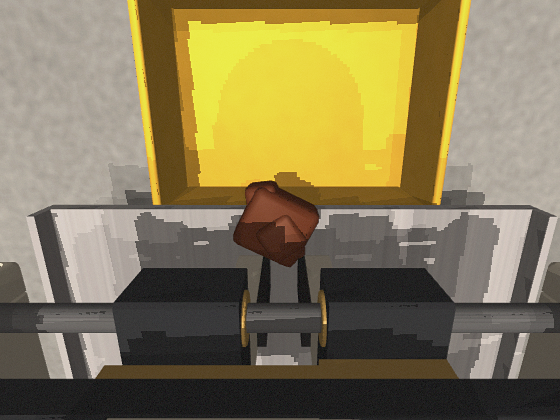

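>>> apply_moves(commands=[{"grip":0.84,"slide":[0.01,0,0],"roll":0},{"grip":0.84,"slide":[0.02,0,0],"roll":0},{"grip":0.84,"slide":[0.03,0,0],"roll":0},{"grip":0.84,"slide":[0.036,0,0],"roll":0},{"grip":0.84,"slide":[0.036,0,0],"roll":0}])

```text
time_s: 5.4
tcp_pos: [0.5409, -0.1219, 0.0785]
eef_rot: [180.0, -0.0, -92.7]
contact_force: [-0.3, -0.0, -0.3]
gripper_width: 0.014
```

```bash
python3 - <<'E'
from h import *
p,d=capture("wrist"); cv2.imwrite(f"pics/w5.png",p[:,:,::-1])
plan([0.541,-0.118,0.079],-92.7)
E
```

```text
t 5.45 tcp [ 0.541  -0.1217  0.0785] rot [180.     0.   -92.72] w 0.0142 slide [-0.0037  0.0002 -0.0005] roll -0.02372608671539922
```

View pics/w5.png

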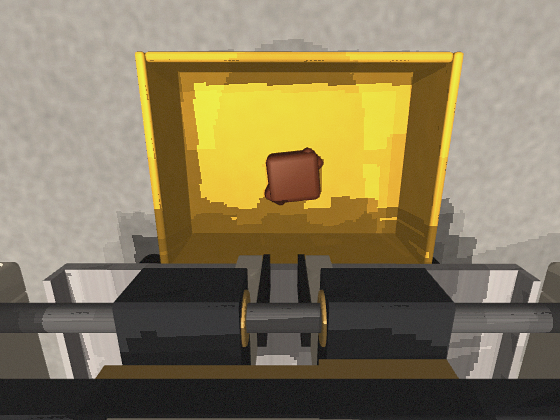

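The brown lump is in the box at (293,176). I'll lift and go behind the grey one.

```bash
python3 -c "
from h import *
plan([0.534,0.088,0.129],-92.7)"
```

```text
t 5.45 tcp [ 0.541  -0.1217  0.0785] rot [180.     0.   -92.72] w 0.0142 slide [-0.2091  0.0169 -0.0505] roll -0.02372608671539922
```

>>> apply_moves(commands=[{"grip":0.84,"slide":[-0.01,0,-0.045],"roll":0},{"grip":0.84,"slide":[-0.06,0.005,-0.05],"roll":0},{"grip":0.84,"slide":[-0.12,0.01,-0.05],"roll":0},{"grip":0.84,"slide":[-0.175,0.015,-0.05],"roll":0},{"grip":0.84,"slide":[-0.209,0.017,-0.05],"roll":0}])

```text
time_s: 6.08
tcp_pos: [0.5336, 0.0908, 0.1288]
eef_rot: [-180.0, 0.0, -92.6]
contact_force: [1.0, 0.1, 0.7]
gripper_width: 0.014
```

```bash
python3 - <<'E'
from h import *
p,d=capture("wrist"); c=get_calibration("wrist"); cv2.imwrite(f"pics/w6.png",p[:,:,::-1]); W=cloud(c,d)
for r in cut_out("slag_a","wrist"):
    q=W[r["mask"]&(d>0)]; print(round(r["score"],2),np.round((q.min(0)+q.max(0))/2,3),np.round(q.min(0),3),np.round(q.max(0),3))
plan([0.534,0.088,0.079],-92.7)
E
```

```text
0.89 [0.534 0.042 0.082] [0.512 0.023 0.068] [0.556 0.061 0.095]
0.89 [0.356 0.133 0.012] [ 0.332  0.112 -0.001] [0.379 0.153 0.026]
0.75 [0.352 0.231 0.012] [ 0.331  0.201 -0.001] [0.373 0.26  0.025]
0.62 [0.536 0.118 0.107] [0.526 0.097 0.069] [0.546 0.14  0.145]
t 6.175 tcp [0.5341 0.0915 0.1288] rot [-1.7995e+02  3.0000e-02 -9.2470e+01] w 0.0136 slide [ 0.0035 -0.0001  0.0498] roll 0.2269948507684063
```

View pics/w6.png

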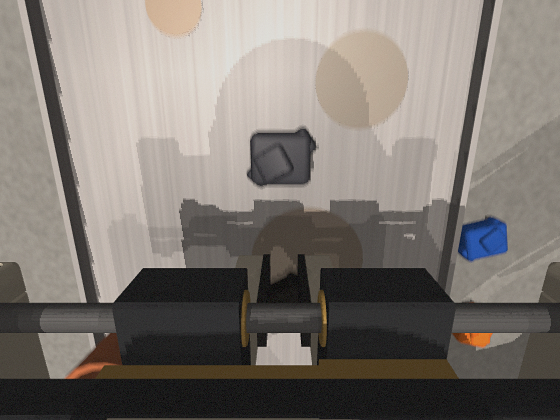

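The grey lump is at (281,158), centred ahead of the fingers. I'll go down and push.

>>> apply_moves(commands=[{"grip":0.84,"slide":[0.002,0,0.025],"roll":0.2},{"grip":0.84,"slide":[0.002,0,0.05],"roll":0.2},{"grip":0.84,"slide":[0.002,0,0.05],"roll":0.2},{"grip":0.84,"slide":[0.015,0,0.05],"roll":0.2},{"grip":0.84,"slide":[0.03,0,0.05],"roll":0.2}])

```text
time_s: 6.8
tcp_pos: [0.533, 0.0575, 0.0796]
eef_rot: [-179.9, 0.0, -92.9]
contact_force: [-0.2, 0.2, 1.0]
gripper_width: 0.014
```

>>> apply_moves(commands=[{"grip":0.84,"slide":[0.015,0,0],"roll":0},{"grip":0.84,"slide":[0.03,0,0],"roll":0},{"grip":0.84,"slide":[0.045,0,0],"roll":0},{"grip":0.84,"slide":[0.06,0,0],"roll":0},{"grip":0.84,"slide":[0.075,0,0],"roll":0}])

```text
time_s: 7.42
tcp_pos: [0.5286, -0.0178, 0.0786]
eef_rot: [180.0, -0.0, -92.9]
contact_force: [-0.0, 1.4, 0.6]
gripper_width: 0.0142
```

```bash
python3 - <<'E'
from h import *
p,d=capture("wrist"); cv2.imwrite(f"pics/w7.png",p[:,:,::-1])
plan([0.531,-0.120,0.079],-92.7)
E
```

```text
t 7.475 tcp [ 0.5281 -0.0189  0.0784] rot [ 1.7995e+02 -2.0000e-02 -9.2920e+01] w 0.0136 slide [ 0.1008 -0.008  -0.0006] roll -0.22287118714538678
```

View pics/w7.png

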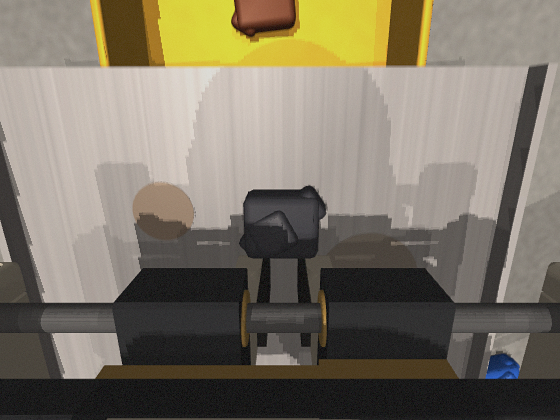

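>>> apply_moves(commands=[{"grip":0.84,"slide":[0.015,0,0],"roll":0},{"grip":0.84,"slide":[0.03,0,0],"roll":0},{"grip":0.84,"slide":[0.045,0,0],"roll":0},{"grip":0.84,"slide":[0.06,0,0],"roll":0},{"grip":0.84,"slide":[0.07,0,0],"roll":0}])

```text
time_s: 8.1
tcp_pos: [0.5251, -0.0877, 0.0786]
eef_rot: [180.0, 0.0, -92.9]
contact_force: [-0.3, 0.9, -0.3]
gripper_width: 0.0139
```

>>> apply_moves(commands=[{"grip":0.84,"slide":[0.01,0,0],"roll":0},{"grip":0.84,"slide":[0.02,0,0],"roll":0},{"grip":0.84,"slide":[0.03,0,0],"roll":0},{"grip":0.84,"slide":[0.033,0,0],"roll":0},{"grip":0.84,"slide":[0.033,0,0],"roll":0}])

```text
time_s: 8.72
tcp_pos: [0.5235, -0.1198, 0.0785]
eef_rot: [180.0, -0.0, -92.9]
contact_force: [0.3, -0.1, -0.5]
gripper_width: 0.0144
```

```bash
python3 - <<'E'
from h import *
p,d=capture("wrist"); cv2.imwrite(f"pics/w8.png",p[:,:,::-1])
plan([0.534,0.186,0.140],-92.7)
E
```

```text
t 8.775 tcp [ 0.5235 -0.1196  0.0786] rot [-180.     0.   -92.9] w 0.0138 slide [-0.3057  0.005  -0.0614] roll -0.1960795431585609
```

View pics/w8.png

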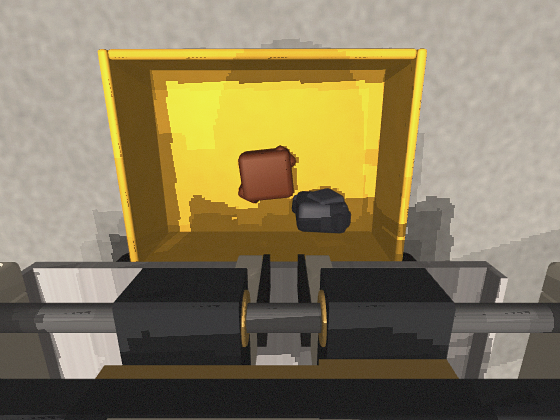

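Brown (266,174) and grey (322,211) are both in the box. Next is the black lump.

>>> apply_moves(commands=[{"grip":0.84,"slide":[-0.01,0,-0.055],"roll":0},{"grip":0.84,"slide":[-0.065,0.001,-0.062],"roll":0},{"grip":0.84,"slide":[-0.125,0.002,-0.062],"roll":0},{"grip":0.84,"slide":[-0.185,0.003,-0.062],"roll":0},{"grip":0.84,"slide":[-0.24,0.004,-0.062],"roll":0}])

```text
time_s: 9.4
tcp_pos: [0.5314, 0.1228, 0.1409]
eef_rot: [-180.0, 0.0, -92.8]
contact_force: [1.8, -0.2, -0.6]
gripper_width: 0.0143
```

>>> apply_moves(commands=[{"grip":0.84,"slide":[-0.04,0.001,0],"roll":0},{"grip":0.84,"slide":[-0.066,0.001,0],"roll":-0.2},{"grip":0.84,"slide":[-0.066,0.001,0],"roll":-0.2}])

```text
time_s: 9.78
tcp_pos: [0.5339, 0.1879, 0.1404]
eef_rot: [180.0, -0.0, -92.6]
contact_force: [0.1, -0.1, -0.5]
gripper_width: 0.0139
```

```bash
python3 - <<'E'
from h import *
p,d=capture("wrist"); c=get_calibration("wrist"); cv2.imwrite(f"pics/w9.png",p[:,:,::-1]); W=cloud(c,d)
for r in cut_out("slag_a","wrist"):
    q=W[r["mask"]&(d>0)]; print(round(r["score"],2),np.round((q.min(0)+q.max(0))/2,3),np.round(q.min(0),3),np.round(q.max(0),3))
plan([0.536,0.186,0.081],-92.7)
p,d=capture("scene"); cv2.imwrite("pics/scene9z.png",cv2.resize(p[130:300,190:400,::-1],None,fx=3.5,fy=3.5,interpolation=cv2.INTER_CUBIC))
E
```

```text
0.87 [0.36  0.129 0.012] [ 0.34   0.109 -0.002] [0.379 0.149 0.026]
0.66 [0.536 0.141 0.082] [0.514 0.119 0.068] [0.558 0.164 0.096]
0.58 [0.349 0.222 0.012] [ 0.326  0.197 -0.001] [0.372 0.247 0.025]
t 9.875 tcp [0.5337 0.186  0.1403] rot [ 1.7997e+02 -2.0000e-02 -9.2670e+01] w 0.0138 slide [-0.0001 -0.0023  0.0593] roll 0.025830779900729794
```

View pics/w9.png

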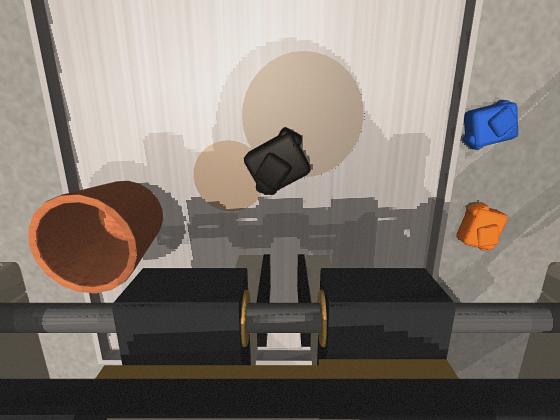

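View pics/scene9z.png

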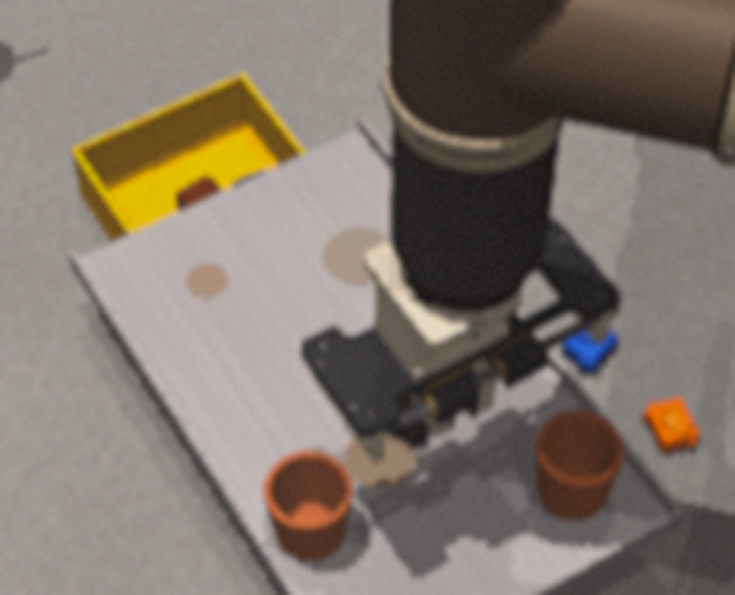

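The black lump is at (277,160), centred in front of the fingers. The far crucible is at (95,240), clear of them, and the body stays about 15 mm above its rim. Descending in steps.

>>> apply_moves(commands=[{"grip":0.84,"slide":[0,-0.002,0.02],"roll":0},{"grip":0.84,"slide":[0,-0.002,0.04],"roll":0},{"grip":0.84,"slide":[0,-0.002,0.055],"roll":0},{"grip":0.84,"slide":[0,-0.002,0.06],"roll":0},{"grip":0.84,"slide":[0,-0.002,0.06],"roll":0}])

```text
time_s: 10.55
tcp_pos: [0.536, 0.1859, 0.0806]
eef_rot: [180.0, -0.0, -92.7]
contact_force: [0.5, -0.8, 0.1]
gripper_width: 0.0141
```

```bash
python3 - <<'E'
from h import *
print(get_state()["contact_force"])
plan([0.526,-0.120,0.080],-92.7)
p,d=capture("scene"); cv2.imwrite("pics/scene10z.png",cv2.resize(p[130:300,190:400,::-1],None,fx=3.5,fy=3.5,interpolation=cv2.INTER_CUBIC))
E
```

```text
[ 0.50269604 -0.8034294   0.14060334]
t 10.55 tcp [0.536  0.1859 0.0806] rot [ 1.7999e+02 -2.0000e-02 -9.2710e+01] w 0.0141 slide [ 0.306  -0.0045  0.0006] roll -0.005954790673328603
```

View pics/scene10z.png

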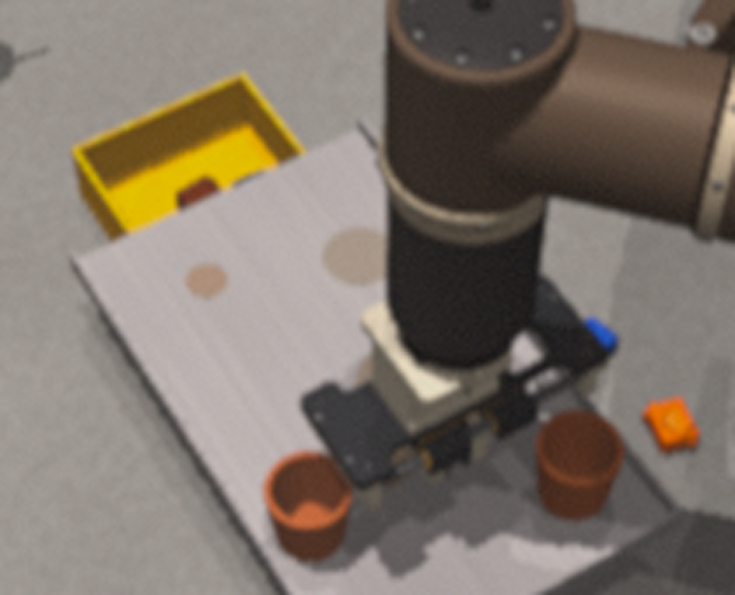

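No contact, and both crucibles stand as they were. Sweeping the black lump now.

>>> apply_moves(commands=[{"grip":0.84,"slide":[0.014,0,0],"roll":0},{"grip":0.84,"slide":[0.028,0,0],"roll":0},{"grip":0.84,"slide":[0.042,0,0],"roll":0},{"grip":0.84,"slide":[0.056,0,0],"roll":0},{"grip":0.84,"slide":[0.07,0,0],"roll":0}])

```text
time_s: 11.22
tcp_pos: [0.5326, 0.1152, 0.0807]
eef_rot: [-180.0, 0.0, -92.7]
contact_force: [0.3, 0.2, 1.1]
gripper_width: 0.0141
```

>>> apply_moves(commands=[{"grip":0.84,"slide":[0.014,0,0],"roll":0},{"grip":0.84,"slide":[0.028,0,0],"roll":0},{"grip":0.84,"slide":[0.042,0,0],"roll":0},{"grip":0.84,"slide":[0.056,0,0],"roll":0},{"grip":0.84,"slide":[0.07,0,0],"roll":0}])

```text
time_s: 11.85
tcp_pos: [0.5293, 0.0454, 0.0806]
eef_rot: [180.0, 0.0, -92.7]
contact_force: [-0.6, 1.7, -0.2]
gripper_width: 0.014
```

```bash
python3 - <<'E'
from h import *
p,d=capture("wrist"); cv2.imwrite(f"pics/w11.png",p[:,:,::-1])
plan([0.528,-0.120,0.080],-92.7)
E
```

```text
t 11.9 tcp [0.5288 0.0442 0.0804] rot [ 1.7995e+02 -2.0000e-02 -9.2720e+01] w 0.0138 slide [ 0.1641 -0.007   0.0004] roll -0.02166812930403239
```

View pics/w11.png

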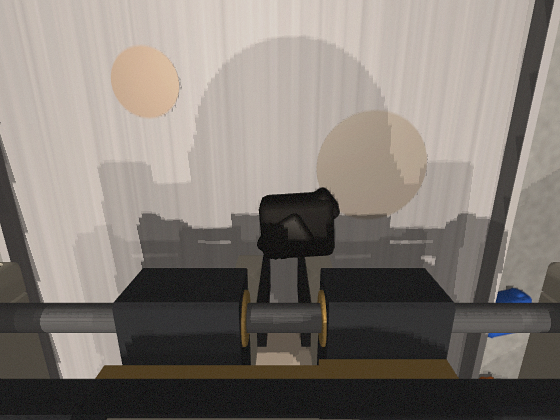

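The black lump is at (298,225), seated against both fingertips. Continuing.

>>> apply_moves(commands=[{"grip":0.84,"slide":[0.014,0,0],"roll":0},{"grip":0.84,"slide":[0.028,0,0],"roll":0},{"grip":0.84,"slide":[0.042,0,0],"roll":0},{"grip":0.84,"slide":[0.056,0,0],"roll":0},{"grip":0.84,"slide":[0.07,0,0],"roll":0}])

```text
time_s: 12.52
tcp_pos: [0.526, -0.0246, 0.0805]
eef_rot: [180.0, -0.0, -92.7]
contact_force: [0.8, 0.0, -0.2]
gripper_width: 0.0139
```

>>> apply_moves(commands=[{"grip":0.84,"slide":[0.014,0,0],"roll":0},{"grip":0.84,"slide":[0.028,0,0],"roll":0},{"grip":0.84,"slide":[0.042,0,0],"roll":0},{"grip":0.84,"slide":[0.056,0,0],"roll":0},{"grip":0.84,"slide":[0.062,0,0],"roll":0}])

```text
time_s: 13.15
tcp_pos: [0.5231, -0.0865, 0.0806]
eef_rot: [-180.0, 0.0, -92.7]
contact_force: [-0.4, 1.4, 0.4]
gripper_width: 0.014
```

```bash
python3 - <<'E'
from h import *
p,d=capture("wrist"); cv2.imwrite(f"pics/w12.png",p[:,:,::-1])
plan([0.522,-0.120,0.080],-92.7)
E
```

```text
t 13.2 tcp [ 0.5231 -0.0866  0.0805] rot [180.    -0.   -92.74] w 0.0143 slide [ 0.0334 -0.0005  0.0005] roll -0.0352069801763264
```

View pics/w12.png

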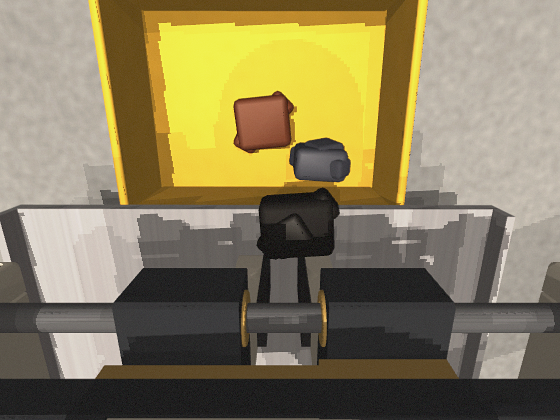

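The black lump is about to drop beside or on the grey one, which lies at (320,160). To avoid stacking them, I'll back off and first slide the black lump sideways on the deck toward the box's empty left half.

>>> apply_moves(commands=[{"grip":0.84,"slide":[-0.02,0,0],"roll":0},{"grip":0.84,"slide":[-0.04,0.01,-0.04],"roll":0},{"grip":0.84,"slide":[-0.04,0.03,-0.06],"roll":0},{"grip":0.84,"slide":[-0.03,0.06,-0.06],"roll":0},{"grip":0.84,"slide":[-0.03,0.06,-0.06],"roll":0}])

```text
time_s: 13.82
tcp_pos: [0.463, -0.0529, 0.141]
eef_rot: [-180.0, 0.0, -92.7]
contact_force: [-0.4, 0.3, 0.5]
gripper_width: 0.0139
```

```bash
python3 - <<'E'
from h import *
for n in("wrist","top"):
    p,d=capture(n); c=get_calibration(n); cv2.imwrite(f"pics/{n}13.png",p[:,:,::-1]); W=cloud(c,d)
    for r in cut_out("slag_a",n):
        q=W[r["mask"]&(d>0)]; print(n,round(r["score"],2),np.round((q.min(0)+q.max(0))/2,3),np.round(q.min(0),3),np.round(q.max(0),3))
plan([0.461,-0.112,0.080],-92.7)
E
```

```text
wrist 0.86 [ 0.522 -0.11   0.05 ] [ 0.495 -0.128  0.004] [ 0.548 -0.091  0.096]
wrist 0.7 [ 0.501 -0.134  0.024] [ 0.482 -0.147  0.003] [ 0.521 -0.121  0.045]
wrist 0.56 [ 0.536 -0.158  0.016] [ 0.515 -0.175  0.004] [ 0.558 -0.14   0.027]
t 14.025 tcp [ 0.4653 -0.0526  0.1406] rot [-1.7998e+02 -1.0000e-02 -9.2670e+01] w 0.0139 slide [0.0596 0.0015 0.0606] roll 0.02650280299415897
```

View pics/wrist13.png

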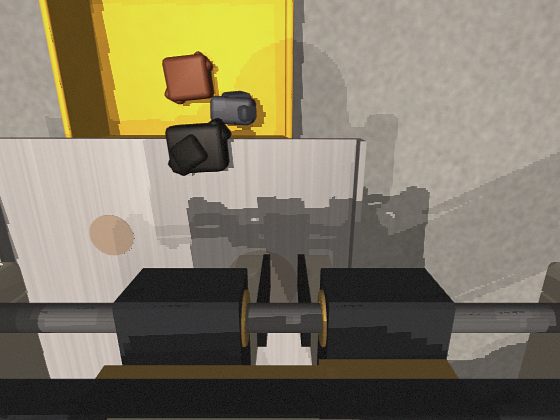

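The lump's lateral position is now known: x 0.497–0.545, y ≈ −0.110. The grey lump stands on its side near the wall, up to z 0.045, so the sideways shift is the right move. I'll descend at x 0.455 and push +x.

>>> apply_moves(commands=[{"grip":0.84,"slide":[0.03,0.011,0],"roll":0},{"grip":0.84,"slide":[0.056,0.011,0],"roll":0},{"grip":0.84,"slide":[0.056,0.011,0.035],"roll":0},{"grip":0.84,"slide":[0.056,0.011,0.061],"roll":0},{"grip":0.84,"slide":[0.056,0.011,0.061],"roll":0}])

```text
time_s: 14.65
tcp_pos: [0.45, -0.1084, 0.0778]
eef_rot: [179.7, -0.1, -92.7]
contact_force: [-0.4, 0.2, 0.1]
gripper_width: 0.0142
```

```bash
python3 - <<'E'
from h import *
p,d=capture("wrist"); cv2.imwrite(f"pics/w14.png",p[:,:,::-1])
plan([0.500,-0.109,0.080],-92.7)
E
```

```text
t 14.7 tcp [ 0.451  -0.1083  0.079 ] rot [ 1.7987e+02 -5.0000e-02 -9.2680e+01] w 0.0138 slide [-0.0016 -0.049  -0.001 ] roll 0.019829590504514272
```

View pics/w14.png

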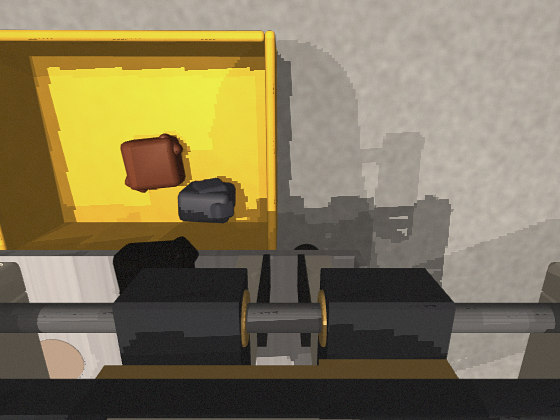

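>>> apply_moves(commands=[{"grip":0.84,"slide":[-0.001,-0.011,-0.001],"roll":0},{"grip":0.84,"slide":[-0.001,-0.022,-0.001],"roll":0},{"grip":0.84,"slide":[-0.001,-0.033,-0.001],"roll":0},{"grip":0.84,"slide":[-0.001,-0.044,-0.001],"roll":0},{"grip":0.84,"slide":[-0.001,-0.052,-0.001],"roll":0}])

```text
time_s: 15.32
tcp_pos: [0.5037, -0.1097, 0.0805]
eef_rot: [180.0, -0.0, -92.7]
contact_force: [-0.3, 0.5, 0.9]
gripper_width: 0.0142
```

```bash
python3 - <<'E'
from h import *
p,d=capture("wrist"); cv2.imwrite(f"pics/w15.png",p[:,:,::-1])
plan([0.500,-0.109,0.080],-92.7)
E
```

```text
t 15.375 tcp [ 0.5047 -0.1097  0.0805] rot [-1.7997e+02 -1.0000e-02 -9.2670e+01] w 0.0138 slide [-0.0004  0.0047  0.0005] roll 0.02603194577937984
```

View pics/w15.png

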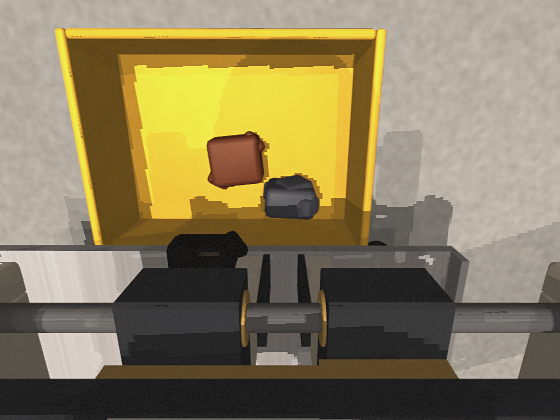

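>>> apply_moves(commands=[{"grip":0.84,"slide":[0,-0.008,0],"roll":0},{"grip":0.84,"slide":[0,-0.014,0],"roll":0},{"grip":0.84,"slide":[0,0.006,0],"roll":0},{"grip":0.84,"slide":[-0.03,0.01,-0.04],"roll":0},{"grip":0.84,"slide":[-0.075,0.0,-0.06],"roll":0}])

```text
time_s: 16.0
tcp_pos: [0.5068, -0.0345, 0.1425]
eef_rot: [-179.9, 0.0, -92.8]
contact_force: [0.9, 0.2, -0.3]
gripper_width: 0.0142
```

```bash
python3 - <<'E'
from h import *
for n in("wrist",):
    p,d=capture(n); c=get_calibration(n); cv2.imwrite(f"pics/w16.png",p[:,:,::-1]); W=cloud(c,d)
    for r in cut_out("slag_a",n):
        m=r["mask"]&(d>0); q=W[m]; print(np.round(np.argwhere(m).mean(0)[::-1]),n,round(r["score"],2),np.round((q.min(0)+q.max(0))/2,3),np.round(q.min(0),3),np.round(q.max(0),3))
plan([0.555,-0.055,0.080],-92.7)
E
```

```text
[290.  80.] wrist 0.89 [ 0.502 -0.131  0.026] [ 0.482 -0.145  0.005] [ 0.521 -0.117  0.047]
[196. 111.] wrist 0.68 [ 0.575 -0.112  0.052] [ 0.541 -0.132  0.006] [ 0.609 -0.093  0.098]
[242.  49.] wrist 0.61 [ 0.539 -0.155  0.017] [ 0.518 -0.174  0.005] [ 0.56  -0.135  0.029]
[451. 348.] wrist 0.53 [0.401 0.049 0.118] [ 0.333 -0.056  0.   ] [0.469 0.155 0.235]
t 16.1 tcp [ 0.5097 -0.0316  0.1436] rot [-1.7964e+02  9.0000e-02 -9.2520e+01] w 0.0141 slide [ 0.0214 -0.0463  0.0636] roll 0.18471382653585522
```

View pics/w16.png

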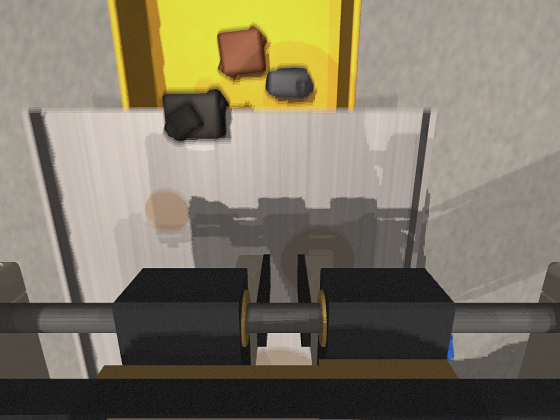

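The black lump is now at (196,114), about 25 mm left of the box's middle (box columns 125–352) and clear of the grey one. I'll go down behind it at x 0.558 and push it off.

>>> apply_moves(commands=[{"grip":0.84,"slide":[0,-0.025,0],"roll":0.1},{"grip":0.84,"slide":[0.02,-0.049,0.01],"roll":0.1},{"grip":0.84,"slide":[0.023,-0.049,0.04],"roll":0.1},{"grip":0.84,"slide":[0.023,-0.049,0.063],"roll":0.1},{"grip":0.84,"slide":[0.023,-0.049,0.063],"roll":0.1}])

```text
time_s: 16.73
tcp_pos: [0.553, -0.0606, 0.0757]
eef_rot: [179.8, -0.1, -92.8]
contact_force: [-0.3, -0.4, 0.3]
gripper_width: 0.0137
```

```bash
python3 - <<'E'
from h import *
p,d=capture("wrist"); cv2.imwrite(f"pics/w17.png",p[:,:,::-1])
plan([0.556,-0.121,0.080],-92.7)
E
```

```text
t 16.775 tcp [ 0.554  -0.0603  0.0771] rot [ 1.799e+02 -4.000e-02 -9.279e+01] w 0.0139 slide [ 0.0605 -0.0049 -0.0029] roll -0.0918136974876802
```

View pics/w17.png

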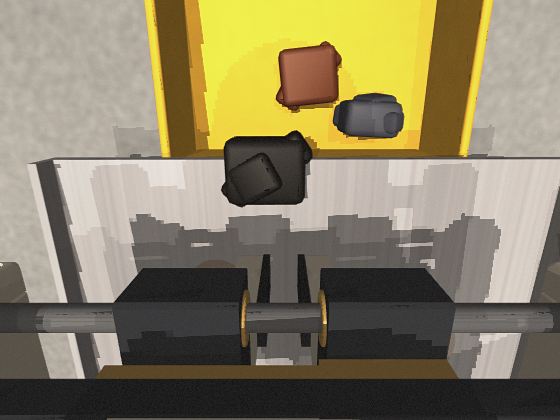

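>>> apply_moves(commands=[{"grip":0.84,"slide":[0.003,-0.009,-0.002],"roll":0},{"grip":0.84,"slide":[0.016,-0.009,-0.002],"roll":0},{"grip":0.84,"slide":[0.028,-0.009,-0.002],"roll":0},{"grip":0.84,"slide":[0.04,-0.009,-0.002],"roll":0},{"grip":0.84,"slide":[0.05,-0.009,-0.002],"roll":0}])

```text
time_s: 17.4
tcp_pos: [0.5607, -0.1114, 0.0796]
eef_rot: [180.0, 0.0, -92.8]
contact_force: [-0.9, -0.5, -0.1]
gripper_width: 0.0139
```

>>> apply_moves(commands=[{"grip":0.84,"slide":[0.008,0,0],"roll":0},{"grip":0.84,"slide":[0.012,0,0],"roll":0},{"grip":0.84,"slide":[0.012,0,0],"roll":0}])

```text
time_s: 17.77
tcp_pos: [0.5603, -0.1225, 0.0795]
eef_rot: [180.0, 0.0, -92.8]
contact_force: [0.6, 0.2, -0.8]
gripper_width: 0.0138
```

```bash
python3 - <<'E'
from h import *
p,d=capture("wrist"); cv2.imwrite(f"pics/w18.png",p[:,:,::-1])
plan([0.556,-0.121,0.080],-92.7)
E
```

```text
t 17.825 tcp [ 0.5604 -0.1223  0.0795] rot [180.    0.  -92.8] w 0.0138 slide [-0.0011  0.0044 -0.0005] roll -0.09890908027792022
```

View pics/w18.png

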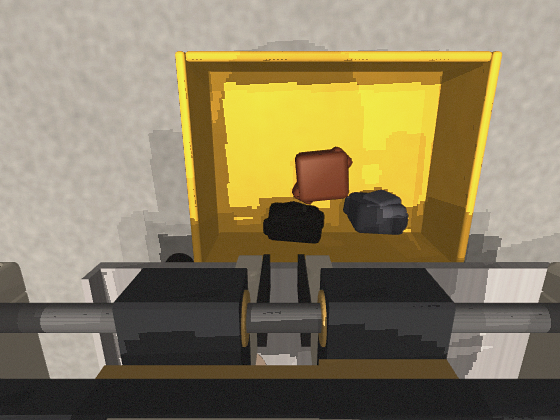

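All three lumps are in the box: black at (294,222), brown at (322,174) and grey at (376,212). I'll retreat up and away, then check.

>>> apply_moves(commands=[{"grip":0.84,"slide":[0,0,-0.05],"roll":0},{"grip":0.84,"slide":[0,0,-0.1],"roll":0},{"grip":0.84,"slide":[0,0.04,-0.14],"roll":0},{"grip":0.84,"slide":[-0.02,0.08,-0.16],"roll":0},{"grip":0.84,"slide":[-0.02,0.12,-0.16],"roll":0}])

```text
time_s: 18.45
tcp_pos: [0.4414, -0.0955, 0.2413]
eef_rot: [-179.8, 0.0, -92.7]
contact_force: [-0.9, -0.5, 0.4]
gripper_width: 0.014
```

```bash
python3 - <<'E'
from h import *
for cam in("wrist","top","scene"):
    p,d=capture(cam); c=get_calibration(cam); W=cloud(c,d); cv2.imwrite(f"pics/{cam}19.png",p[:,:,::-1])
    for n in ("slag_a","crucible_far","wash_bottle","tongs"):
        for r in cut_out(n,cam):
            m=r["mask"]&(d>0); q=W[m]
            if m.sum(): print(cam,n,round(r["score"],2),np.round(np.argwhere(m).mean(0)[::-1]),"mid",np.round((q.min(0)+q.max(0))/2,3),"zmax",round(q[:,2].max(),3))
    if cam!="wrist":
      for bx,nm in (((165,205,208,248) if cam=="top" else (335,375,240,282),"near"),):
        q=W[bx[2]:bx[3],bx[0]:bx[1]].reshape(-1,3); q=q[(q[:,2]>0.115)&(q[:,2]<0.14)]
        print(cam,nm,cv2.minEnclosingCircle(q[:,:2].astype(np.float32)) if len(q) else None)
print(get_state()["contact_force"],get_state()["time_s"])
E
```

```text
wrist slag_a 0.63 [200. 126.] mid [ 0.526 -0.158  0.017] zmax 0.026
wrist slag_a 0.61 [184. 156.] mid [ 0.55  -0.128  0.02 ] zmax 0.037
top slag_a 0.69 [215. 156.] mid [0.659 0.181 0.069] zmax 0.136
top slag_a 0.3 [246. 185.] mid [0.568 0.099 0.316] zmax 0.633
top crucible_far 0.73 [216. 156.] mid [0.645 0.173 0.106] zmax 0.136
top wash_bottle 0.71 [466. 164.] mid [ 0.638 -0.46   0.108] zmax 0.221
top wash_bottle 0.48 [183. 226.] mid [0.478 0.249 0.106] zmax 0.136
top tongs 0.97 [120. 217.] mid [0.524 0.437 0.008] zmax 0.018
top near ((0.4751966893672943, 0.2492748498916626), 0.02978380210697651)
scene slag_a 0.75 [381. 251.] mid [0.35  0.216 0.014] zmax 0.029
scene slag_a 0.69 [358. 228.] mid [0.355 0.125 0.014] zmax 0.031
scene slag_a 0.53 [246. 185.] mid [ 0.534 -0.163  0.024] zmax 0.031
scene crucible_far 0.63 [278. 274.] mid [0.634 0.159 0.102] zmax 0.137
scene crucible_far 0.52 [294. 245.] mid [0.526 0.066 0.065] zmax 0.134
scene tongs 0.7 [387. 361.] mid [0.525 0.44  0.007] zmax 0.017
scene near ((0.4749804735183716, 0.24877741932868958), 0.03141915798187256)
[-0.40275098 -0.36250709  0.04975666] 19.2
```

View pics/scene19.png

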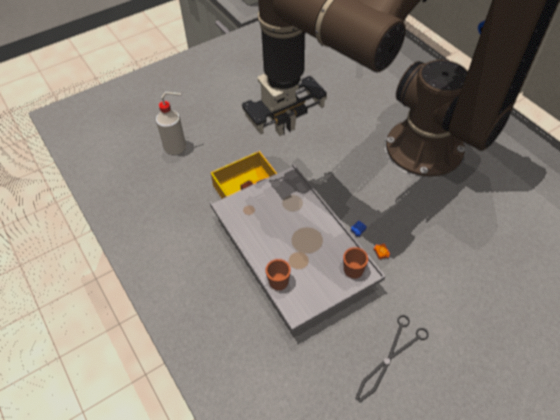

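View pics/wrist19.png

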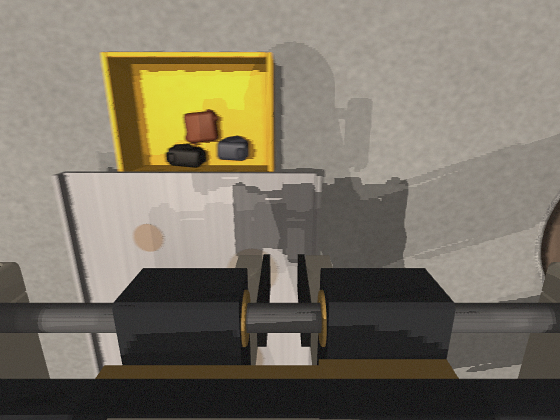

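View pics/top19.png

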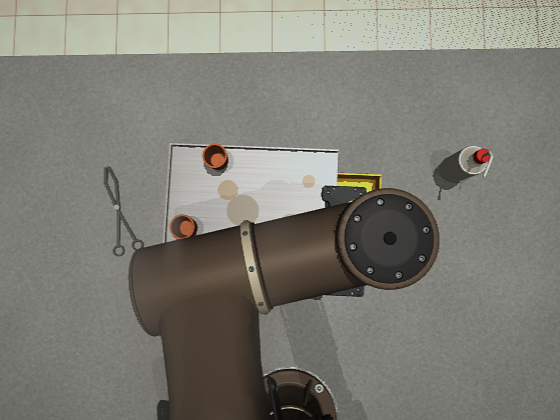

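The wrist view shows all three lumps inside the box, at (186,156), (200,126) and (233,149). The crucibles, bottle and tongs sit at the same pixels as at the start, and the gripper hangs clear at z ≈ 0.24.

```bash
python3 -c "
from plant import *
print(close_job())"
```

```text
the job is handed in; nothing more can be done
None
```

All three lumps are in the slag box and the job is handed in, at about 19 s of the 58 s allowed. The hand-in gave no verdict.

- **How it went:** I pushed brown, then grey, then black along the tray with the fingertips. Before its final push I slid the black lump about 40 mm sideways on the deck, because it was about to land on the grey one.
- **Lumps:** The wrist view shows all three inside the box walls. Black and brown top out at about z 0.037 and 0.026. The last pass did not segment the grey lump, but it is visible in the box, and earlier I measured its top at about z 0.047.
- **Other objects:** The near crucible measured within 1 mm of its starting place in both views. The far crucible, bottle and tongs show at unchanged pixels. The scene mask put the far crucible's middle 10–15 mm off, but its pixel position is identical and the top view agrees to about 6 mm, so I took that as mask noise.
- **Finish:** The gripper is stopped above the bench at z ≈ 0.24, with only noise-level force, touching nothing.

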